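# Square up and close a mailing tube on the measuring board

## Task

Get the mailing tube ready to be measured: with a flat hand laid lightly on top of it, roll it across the measuring board and over the low keeper bead until it lies against the back fence along its whole length, then push on its half-inserted cap, along the fence, until the tube's other end bears on the end stop and the cap is pressed fully home, and leave it lying square in that corner. It is thin cardboard: do not lift it, do not shove or grip its wall from the side, and go easy with the hand - never more than about 30 N, and only a light touch of about 12 N at most while the tube rides over the bead, where its wall would dent. Leave the other things where they stand.

Things in the scene. Friction and masses are not known exactly. Their poses are not given: they have to be found in the camera images.
- board: Fixed level plywood board on rubber feet, 340 mm (its x) by 400 mm (its y). Origin under its middle; x points away from the robot to the back fence, y to the left, z up. Its top, on which the tube lies, is 26 mm above the origin. The feet are adjustable: the origin lies 0 to 10 mm below the counter, so the top is 16 to 26 mm above the counter.
- fence (a point): Middle of the back fence's face (at the board's top): an upright aluminium strip 46 mm high, 4 mm thick, facing the robot, running along the board's y from -154 to +160 mm. Face at x = +130 mm in the board's frame; this point is at y = 0, z = 26 mm. A white scale is let in flush in front of it.
- bead (a point): Top of the keeper bead: a half-round aluminium strip across the board, parallel to the fence, 4 mm high and 11 mm wide, at x = 68 mm in the board's frame (this point: y = 0, z = 30 mm). It keeps round goods from rolling back: the tube has to be rolled over it (rising 4 mm; left half-way it rolls back) and then has about 7 mm of play.
- end_stop (a point): Middle of the end stop's face (at the board's top): an upright aluminium strip 52 mm high, 4 mm thick, across the right-hand end of the fence, from x = 34 to 134 mm in the board's frame, facing +y. Face at y = -150 mm; this point is at x = 92, z = 26 mm, where the tube's end comes to bear.
- tube: Loose brown cardboard mailing tube, 76 mm diameter, wall 200 mm long, 0.15 to 0.35 kg, lying on the board roughly along the fence, 70 to 110 mm short of it, askew by up to 0.08 rad. Origin at its centre; y along its axis towards the cap that stands out; x, z turn as it rolls. Under a hand it rolls half as far as the hand goes, and stays put if the hand stops before lifting.
- tube_center (a point): Centre of the tube, on its axis, 38 mm above the board's top.
- tube_foot (a point): Middle of the tube's closed end face (white disc, 74 mm diameter, 3 mm thick, fully home), 103 mm from the centre along the tube's -y; this end goes to the end stop.
- cap (a joint): How far the white cap at the tube's +y end (robot's left) stands out, m: 0 = fully home, flange on the tube's rim; 0.014 = most; starts at 0.008 to 0.013. It slides stiffly along the tube's axis, about 6.5 N (more when moved fast), and stays where left; the tube itself slides on the board at 1 to 3 N.
- cap_face (a point): Middle of the cap's outer face, a flat white disc 74 mm in diameter (flange 4 mm thick). It is 104 mm from the tube's centre when home.
- typebox: Bystander: wooden type box 62 x 202 x 50 mm lying on the board 9 to 16 mm behind the tube (between tube and robot). Origin under its middle.
- stamper_a: Bystander: self-inking stamp, red and black, 38 x 66 x 84 mm, standing on the board's near right corner. Origin under its middle.
- inktin: Bystander: flat round black ink tin, 76 mm diameter, 22 mm high, on the board's near left corner. Origin under its middle.
- stamper_b: Bystander: self-inking stamp, 38 x 66 x 84 mm, on the counter to the right of the board. Origin under its middle.
- stamper_c: Bystander: self-inking stamp like stamper_b, on the counter to the right of the board. Origin under its middle.
- datestamp: Bystander: wooden-handled date stamp, 32 mm diameter, 117 mm high, standing on the counter to the right of the board. Origin under its middle.
- inkpad: Bystander: flat black ink pad case 85 x 125 x 20 mm on the counter to the left of the board. Origin under its middle.
Mind the look-alikes: they are no part of the job. What is shaped like the tube but purple is not meant.

How it is judged:
By the outcome, as a careful person would: the job done as asked, in the order asked, and still so for the second after the job is handed in, with the robot touching nothing.
It also fails if it takes over 72 s, if anything falls off the work surface, if the arm or the gripper's body presses on something with over 40 N, if the wrist force passes 120 N, or if a joint passes its speed limit or range.

## Robot

A 7-joint arm with a two-finger parallel gripper is mounted at the origin on the work surface. World frame = base frame: x ahead of the robot, y to its left, z up, the work surface at z = 0. Lengths are in m, angles in rad, forces in N, time in s.
With the tool pointing down it reaches from about 0.425 to 0.825 m from the base axis. Payload 3.6 kg.
Tool frame: the origin (TCP) lies midway between the tips of the shut fingers; the grasp point (between the pads) lies 19 mm behind it (manip.tcp_to_grasp is the distance from the TCP to the grasp point, in m); z points along the fingers, y is the line along which they close (so a half turn about z gives the same grasp; the last joint's range is limited). The gripper opens to 93 mm and grips with 3 to 60 N. Pads are 15 mm wide; open, the fingers measure 128 mm over their backs; the gripper's body (75 mm by 188 mm) begins 65 mm behind the grasp point.
Start: joints at [-1.292, 0.615, -0.013, 1.423, 0.008, 1.103, -0.04], TCP at [0.196, 0.62, 0.219] pointing down, gripper open.
Joint ranges: [-3.12, 3.12], [-0.3, 2.06], [-1.34, 1.32], [0.26, 2.42], [-1.36, 4.5], [0.01, 1.98], [-2.84, 2.84]. Speed limits (rad/s): [2.79, 2.79, 3.14, 3.14, 3.14, 3.14, 3.14].

## Interface

Orientations are given as a unit quaternion [x, y, z, w].
In Python, from plant import manip gives the robot as it stands. The module is installed in compiled form; this text tells all that it offers.
- The arm moves only by the shell command python3 -m crank 'ROWS' [FORCE]. ROWS is JSON, a list of rows, each an object of numbers: "tx", "ty", "tz": the shift along the world's x, y, z as a fraction of full scale; "ax", "ay", "az": the turn, a rotation vector about the world's x, y, z as a fraction of full scale; "jaw": the gripper's target within -1 to 1 (shut at 1, half-way at 0, fully open at -1). A call has 1 to 5 rows; each row shifts and turns the commanded pose from where the row before left it; what a row does not reach is not made up. Full scale, the value 1, is 4 cm for a shift and 0.15 rad for a turn. A row lasts 1/10 s, in which the tool goes at most 50 mm and 8.59 degrees, less where a joint would pass 70% of its speed; a pose out of reach is approached as far as the arm can. A call with a number of a shift or a turn outside -1 to 1 is refused whole. A call with a gripper value outside its range is refused whole. The fingers move at their own pace and stop on an object; FORCE is the grip in N (left out, the last holds). Time passes only in rows, so rows that do not move let the fingers close. It gives the time, the measured TCP pose, the force, the opening and the grip force at its end, in the units of the state.
- manip.observe(): the state, without advancing time (a new reading comes with each control period).
- manip.read_camera(name): name is "side" or "top"; returns the picture (480x640x3 uint8, blue, green, red); there is no depth.
- manip.camera_info(name): a dict with "fx", "fy", "cx", "cy" (pixels), "R" (3x3) and "t" (3): a world point X has camera coordinates R X + t. Camera axes: x right, y down, z forward; pixel columns grow to the right and rows downward; lengths in m; the calibration is good to about 2 mm. A picture is of the moment at which its call begins. camera_info takes no time and is no camera call.
- manip.finish_job(): hands the job in; it is judged then, once.
The state is a dict: "t": time; "joint_positions": joint angles; "qvel": joint speeds; "tau": joint torques, N m; "eef_pos": TCP position; "ee_rot": TCP orientation; "wrist_force": force on the tool from outside, world axes, zero at the start; "ft_torque": the same for the moment, N m; "grip_width": finger opening in m; "finger_force": force on a finger pad.
Only numpy, scipy, OpenCV 4.12 (cv2) and the standard library are available. Lean on these libraries where they do the work, as an engineer would, in place of code of your own. Each camera call takes 0.05 s, during which the arm holds its last target. There are 200 camera calls.

## Working session

There is one attempt and no reset: what is moved stays moved. The work goes in short steps, Python scripts to look and compute and a shell command to move; the robot and the scene stay as the last step left them, time stands still between calls to the robot, and variables do not carry over. Pictures are saved under pics/ and viewed, at most 10 in all, crops included, and the job is handed in when it is done.

```bash
mkdir -p pics; python3 - <<'E'
from plant import manip
import cv2
for n in("top","side"):
    cv2.imwrite(f"pics/{n}0.png",manip.read_camera(n)); print(n,manip.camera_info(n))
s=manip.observe(); print(s)
E
```

```text
top {'fx': 607.8303145116342, 'fy': 607.8303145116342, 'cx': 320.72596484436383, 'cy': 233.67142534202708, 'R': array([[-5.15243004e-03, -9.99986435e-01, -7.63502967e-04],
       [-9.75496126e-01,  5.19418252e-03, -2.19955287e-01],
       [ 2.19956269e-01, -3.88510043e-04, -9.75509656e-01]]), 't': array([0.03316823, 0.47247511, 1.27830753])}
side {'fx': 579.0965236459278, 'fy': 579.0965236459278, 'cx': 320.2560381880842, 'cy': 239.20486760579305, 'R': array([[ 0.78458578, -0.61979492, -0.01671542],
       [-0.35440363, -0.42618515, -0.83232463],
       [ 0.50874671,  0.65895407, -0.55403638]]), 't': array([-0.34533534,  0.23357724,  1.33623139])}
{'t': 0.1, 'joint_positions': array([-1.29149963,  0.61581295, -0.01262846,  1.42471739,  0.0081201 ,
        1.10341939, -0.04042685]), 'qvel': array([ 0.00093387, -0.00285942,  0.00229627, -0.00304917,  0.00015484,
       -0.00216649, -0.0010658 ]), 'tau': array([ 1.34976111e-03, -4.60043728e+01,  2.10154429e-01, -1.66244245e+01,
       -6.11436367e-02,  1.69169664e-02,  1.13667284e-04]), 'eef_pos': array([0.19545873, 0.61917087, 0.21761025]), 'ee_rot': array([ 1.52274879e-01,  9.88337509e-01, -1.14270027e-03, -1.55991791e-04]), 'wrist_force': array([-0.47498045,  0.25943877, -0.23394658]), 'ft_torque': array([-0.00013319,  0.00283679, -0.00486721]), 'finger_force': 0.0, 'grip_width': 0.09319861150697782}
```

View pics/top0.png

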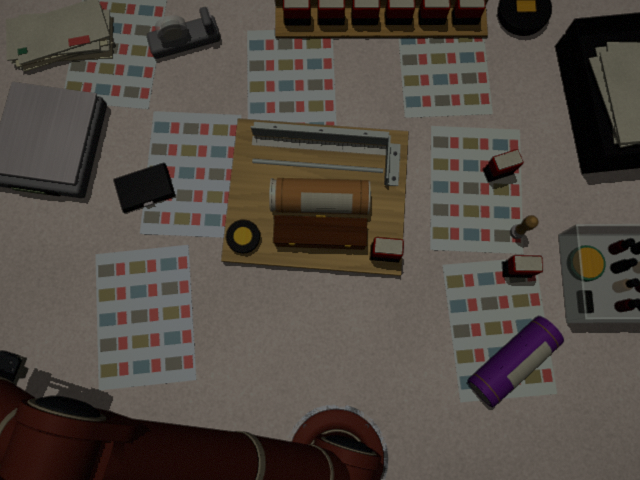

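View pics/side0.png

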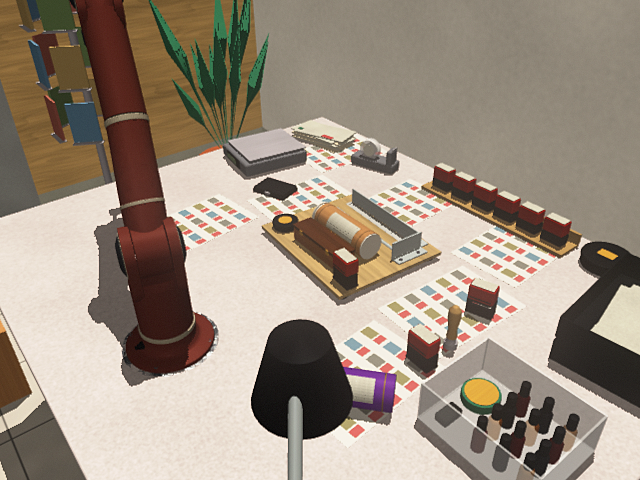

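The images show candidates for the tube: the brown tube on the board, top (320,197) / side (346,232), and the purple tube on the counter, top (516,360) / side (370,390), which is the decoy. I choose the brown one. Fence is at top (320,135), bead (318,165), end stop (392,165), type box (320,232). I'll check with a close crop.

```bash
python3 - <<'E'
import cv2
a=cv2.imread("pics/top0.png")[110:280,215:415]
cv2.imwrite("pics/c1.png",cv2.convertScaleAbs(cv2.resize(a,None,fx=3.5,fy=3.5,interpolation=cv2.INTER_CUBIC),alpha=1.5))
a=cv2.imread("pics/side0.png")[180:300,255:445]
cv2.imwrite("pics/c2.png",cv2.convertScaleAbs(cv2.resize(a,None,fx=4,fy=4,interpolation=cv2.INTER_CUBIC),alpha=1.3))
E
```

```text
(no output)
```

View pics/c1.png

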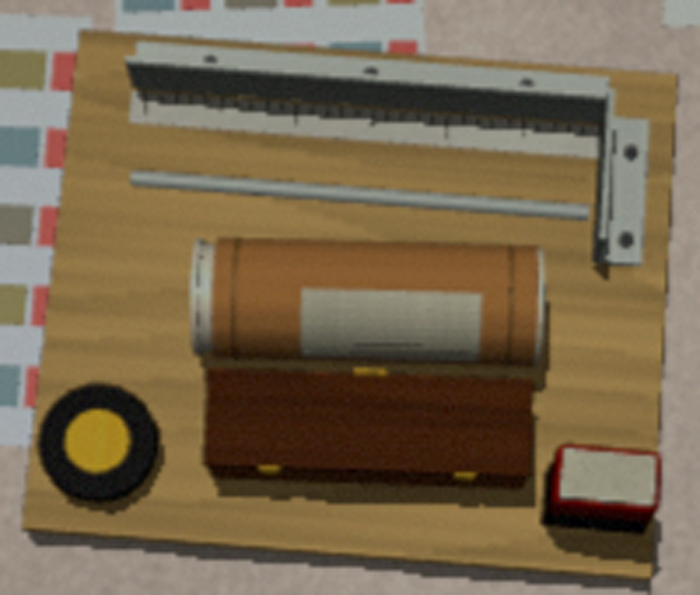

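View pics/c2.png

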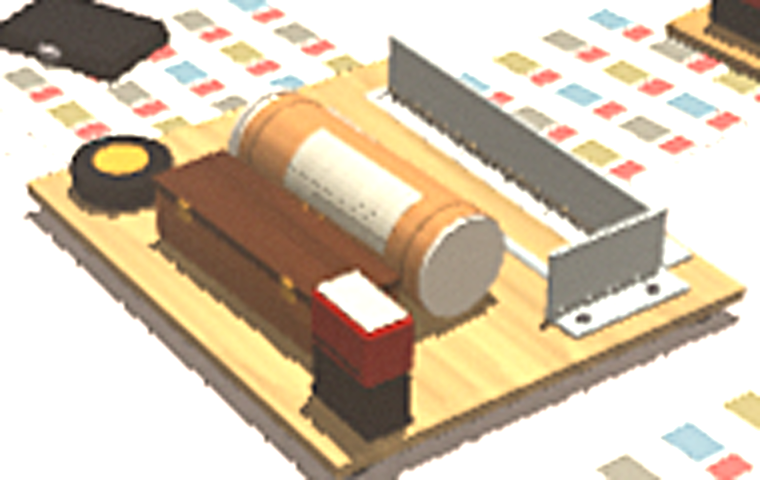

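The crops confirm the brown tube with a white cap at the left (192,297 in c1) and the foot disc at c2 (461,268). The lanes towards the bead (360,195) and fence (370,110) are clear. Next I triangulate the board and tube.

```bash
cat > h.py <<'E'
import numpy as np
from plant import manip
def ray(n,u,v):
    k=manip.camera_info(n);R,t=k["R"],k["t"]
    d=R.T@np.array([(u-k["cx"])/k["fx"],(v-k["cy"])/k["fy"],1]);return -R.T@t,d/np.linalg.norm(d)
def plane(n,u,v,z):
    c,d=ray(n,u,v);return c+d*(z-c[2])/d[2]
def tri(a,b):
    (c1,d1),(c2,d2)=ray("top",*a),ray("side",*b)
    A=np.stack([d1,-d2],1);s=np.linalg.lstsq(A,c2-c1,rcond=None)[0]
    p,q=c1+s[0]*d1,c2+s[1]*d2;return (p+q)/2,np.linalg.norm(p-q)
T=lambda x,y:(x/3.5+215-.36,y/3.5+110-.36)
S=lambda x,y:(x/4+255-.37,y/4+180-.37)
E
python3 - <<'E'
from h import *
np.set_printoptions(precision=4,suppress=True)
for n,a,b in[("BR",(676,75),(743,293)),("NR",(652,575),(340,466)),("NL",(25,527),(30,185)),("fenceTL",(128,57),(391,38)),("stopTopFar",(611,84),(663,211))]:
    print(n,*tri(T(*a),S(*b)))
for z in(.016,.021,.026):
    P={k:plane("top",*T(*v),z)[:2] for k,v in dict(BL=(80,32),BR=(676,75),NR=(652,575),NL=(25,527)).items()}
    print(z,np.linalg.norm(P["BL"]-P["BR"]),np.linalg.norm(P["NL"]-P["NR"]),np.linalg.norm(P["BL"]-P["NL"]),np.linalg.norm(P["BR"]-P["NR"]),sum(P.values())/4)
    e=P["BL"]-P["BR"]+P["NL"]-P["NR"];print(" yaw",np.arctan2(-e[0],e[1]))
    f=[plane("top",*T(*v),z+.004) for v in[(132,178),(587,212)]];print(" bead",*f)
    # axis via bisectors of tangents, at left & right ends
    ax=[]
    for u1,v1,u2,v2 in[(215,238,215,357),(530,247,530,364)]:
        c,d1=ray("top",*T(u1,v1));_,d2=ray("top",*T(u2,v2));d=d1+d2
        ax.append(c+d*(z+.038-c[2])/d[2])
    print(" axis",*ax, "ang",np.arctan2(-(ax[0]-ax[1])[0],(ax[0]-ax[1])[1]))
    print(" foot",plane("side",*S(461,268),z+.038), "cap edge mid",plane("top",*T(193,297),z+.07))
E
```

```text
BR [ 0.7239 -0.1731  0.0169] 0.0035761588216476456
NR [ 0.387  -0.1456  0.0223] 0.0010403837569218902
NL [0.4207 0.2509 0.0201] 6.55490149955529e-05
fenceTL [0.7183 0.1873 0.0654] 0.0037766552444237385
stopTopFar [ 0.6947 -0.1223  0.071 ] 0.006150487874434527
0.016 0.40066920910606113 0.39970112170708344 0.3385602909027759 0.33864949009249123 [0.5737 0.0389]
 yaw -0.08250650634935314
 bead [0.6539 0.1876 0.02  ] [ 0.6288 -0.1117  0.02  ]
 axis [0.5616 0.1294 0.054 ] [ 0.5553 -0.0703  0.054 ] ang -0.03174306877310279
 foot [ 0.5571 -0.0671  0.054 ] cap edge mid [0.5526 0.1405 0.086 ]
0.021 0.3991685192314611 0.39820405776361156 0.33729222740063414 0.3373810924984906 [0.5722 0.0389]
 yaw -0.08250650634935333
 bead [0.6521 0.187  0.025 ] [ 0.6271 -0.1112  0.025 ]
 axis [0.5601 0.129  0.059 ] [ 0.5538 -0.0699  0.059 ] ang -0.03174306877310217
 foot [ 0.552  -0.0724  0.059 ] cap edge mid [0.5512 0.1401 0.091 ]
0.026 0.397667829356861 0.39670699382013963 0.33602416389849227 0.33611269490448986 [0.5707 0.0388]
 yaw -0.08250650634935318
 bead [0.6504 0.1864 0.03  ] [ 0.6254 -0.1107  0.03  ]
 axis [0.5587 0.1286 0.064 ] [ 0.5524 -0.0695  0.064 ] ang -0.03174306877310211
 foot [ 0.547  -0.0777  0.064 ] cap edge mid [0.5497 0.1397 0.096 ]
```

Board: top z≈0.020, yaw −0.083, origin ≈(0.5725, 0.039). Tube: centre ≈(0.557, 0.027), at board x≈−0.015. I'll use the shut fingers as the flat hand, with their 35 mm side along the rolling direction.

```bash
python3 -m crank '[{"tx":0.5,"ty":-0.85,"az":-0.75,"jaw":1},{"tx":0.5,"ty":-0.85,"az":-0.75,"jaw":1},{"tx":0.5,"ty":-0.85,"az":-0.75,"jaw":1},{"tx":0.5,"ty":-0.85,"az":-0.75,"jaw":1},{"tx":0.5,"ty":-0.85,"az":-0.75,"jaw":1}]' 10
python3 -m crank '[{"tx":0.5,"ty":-0.85,"az":-0.75,"jaw":1},{"tx":0.5,"ty":-0.85,"az":-0.75,"jaw":1},{"tx":0.5,"ty":-0.85,"az":-0.75,"jaw":1},{"tx":0.5,"ty":-0.85,"az":-0.75,"jaw":1},{"tx":0.5,"ty":-0.85,"az":-0.75,"jaw":1}]'
```

```text
invalid input
invalid input
```

```bash
python3 -m crank '[{"tx":0.5,"ty":-0.85,"tz":0,"ax":0,"ay":0,"az":-0.75,"jaw":1},{"tx":0.5,"ty":-0.85,"tz":0,"ax":0,"ay":0,"az":-0.75,"jaw":1},{"tx":0.5,"ty":-0.85,"tz":0,"ax":0,"ay":0,"az":-0.75,"jaw":1},{"tx":0.5,"ty":-0.85,"tz":0,"ax":0,"ay":0,"az":-0.75,"jaw":1},{"tx":0.5,"ty":-0.85,"tz":0,"ax":0,"ay":0,"az":-0.75,"jaw":1}]' 10
```

```text
t: 0.6
eef_pos: [0.2961, 0.4481, 0.2183]
ee_rot: [0.423, 0.906, -0.0, -0.0]
wrist_force: [0.2, 0.6, -0.6]
grip_width: 0.0574
finger_force: 0.0
```

```bash
python3 -m crank '[{"tx":0.5,"ty":-0.85,"tz":0,"ax":0,"ay":0,"az":-0.5,"jaw":1},{"tx":0.5,"ty":-0.85,"tz":0,"ax":0,"ay":0,"az":-0.5,"jaw":1},{"tx":0.5,"ty":-0.85,"tz":0,"ax":0,"ay":0,"az":-0.5,"jaw":1},{"tx":0.5,"ty":-0.85,"tz":0,"ax":0,"ay":0,"az":-0.5,"jaw":1},{"tx":0.5,"ty":-0.85,"tz":0,"ax":0,"ay":0,"az":-0.5,"jaw":1}]'
python3 -m crank '[{"tx":0.5,"ty":-0.85,"tz":-0.4,"ax":0,"ay":0,"az":-0.5,"jaw":1},{"tx":0.5,"ty":-0.85,"tz":-0.4,"ax":0,"ay":0,"az":-0.5,"jaw":1},{"tx":0.5,"ty":-0.85,"tz":-0.4,"ax":0,"ay":0,"az":-0.5,"jaw":1},{"tx":0.5,"ty":-0.85,"tz":-0.4,"ax":0,"ay":0,"az":-0.5,"jaw":1},{"tx":0.5,"ty":-0.85,"tz":-0.4,"ax":0,"ay":0,"az":-0.5,"jaw":1}]'
python3 -m crank '[{"tx":0.6,"ty":-0.9,"tz":-0.2,"ax":0,"ay":0,"az":0,"jaw":1},{"tx":0.6,"ty":-0.9,"tz":-0.2,"ax":0,"ay":0,"az":0,"jaw":1},{"tx":0,"ty":0,"tz":0,"ax":0,"ay":0,"az":0,"jaw":1}]'
```

```text
t: 1.1
eef_pos: [0.396, 0.2783, 0.2185]
ee_rot: [0.584, 0.812, -0.0, -0.0]
wrist_force: [-0.6, -1.2, 0.2]
grip_width: 0.0175
finger_force: 0.0
t: 1.6
eef_pos: [0.496, 0.1086, 0.1378]
ee_rot: [0.725, 0.689, -0.0, -0.0]
wrist_force: [0.7, 0.9, 0.2]
grip_width: 0.0006
finger_force: 0.0
t: 1.9
eef_pos: [0.5459, 0.0297, 0.1218]
ee_rot: [0.727, 0.686, -0.001, 0.003]
wrist_force: [0.4, 0.1, 0.2]
grip_width: 0.0004
finger_force: 0.0
```

```bash
python3 -m crank '[{"tx":0,"ty":0,"tz":-0.25,"ax":0,"ay":0,"az":0,"jaw":1},{"tx":0,"ty":0,"tz":-0.2,"ax":0,"ay":0,"az":0,"jaw":1},{"tx":0,"ty":0,"tz":-0.05,"ax":0,"ay":0,"az":0,"jaw":1},{"tx":0,"ty":0,"tz":0,"ax":0,"ay":0,"az":0,"jaw":1}]'
python3 -m crank '[{"tx":0,"ty":0,"tz":-0.025,"ax":0,"ay":0,"az":0,"jaw":1},{"tx":0,"ty":0,"tz":-0.025,"ax":0,"ay":0,"az":0,"jaw":1}]'
python3 -c "
from h import *
import cv2
cv2.imwrite('pics/s2.png',cv2.resize(manip.read_camera('side')[130:300,235:445],None,fx=3.5,fy=3.5))"
```

```text
t: 2.3
eef_pos: [0.5429, 0.0395, 0.1021]
ee_rot: [0.723, 0.691, -0.0, -0.001]
wrist_force: [0.2, 0.4, -0.7]
grip_width: 0.0005
finger_force: 0.0
t: 2.5
eef_pos: [0.5441, 0.0387, 0.1014]
ee_rot: [0.723, 0.69, 0.001, 0.0]
wrist_force: [-1.5, 1.3, 8.3]
grip_width: 0.0005
finger_force: 3.9
```

View pics/s2.png

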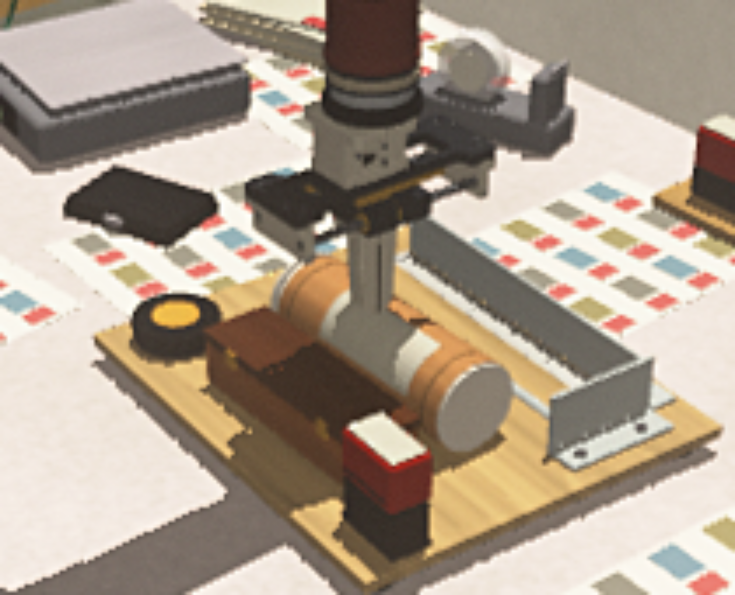

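The hand is on the tube: contact at z≈0.1015, so the board top is ≈0.0255, with 8 N. Starting to roll.

```bash
python3 -m crank '[{"tx":0.1,"ty":0,"tz":0,"ax":0,"ay":0,"az":0,"jaw":1},{"tx":0.15,"ty":-0.005,"tz":0,"ax":0,"ay":0,"az":0,"jaw":1},{"tx":0.15,"ty":-0.005,"tz":0,"ax":0,"ay":0,"az":0,"jaw":1},{"tx":0.15,"ty":-0.005,"tz":0,"ax":0,"ay":0,"az":0,"jaw":1},{"tx":0.15,"ty":-0.005,"tz":0,"ax":0,"ay":0,"az":0,"jaw":1}]'
```

```text
t: 3.05
eef_pos: [0.5735, 0.0377, 0.1022]
ee_rot: [0.723, 0.69, 0.002, 0.001]
wrist_force: [0.3, 1.2, 6.3]
grip_width: 0.0007
finger_force: 2.9
```

```bash
python3 -m crank '[{"tx":0.15,"ty":-0.005,"tz":0,"ax":0,"ay":0,"az":0,"jaw":1},{"tx":0.15,"ty":-0.005,"tz":0,"ax":0,"ay":0,"az":0,"jaw":1},{"tx":0.15,"ty":-0.005,"tz":0,"ax":0,"ay":0,"az":0,"jaw":1},{"tx":0.08,"ty":0,"tz":0,"ax":0,"ay":0,"az":0,"jaw":1},{"tx":0,"ty":0,"tz":0,"ax":0,"ay":0,"az":0,"jaw":1}]'
python3 -m crank '[{"tx":0,"ty":0,"tz":0.2,"ax":0,"ay":0,"az":0,"jaw":1},{"tx":0,"ty":0,"tz":0.2,"ax":0,"ay":0,"az":0,"jaw":1}]'
cat >> h.py <<'E'
import cv2
# tube silhouette in the top view by colour: bisector of the two tangents at columns near each end, free of the hand
def tube(zb=.0255,save=None):
    im=manip.read_camera("top")
    if save: cv2.imwrite(save,cv2.convertScaleAbs(cv2.resize(im[110:280,215:415],None,fx=3.5,fy=3.5),alpha=1.5))
    h=cv2.cvtColor(im,cv2.COLOR_BGR2HSV)
    m=cv2.inRange(h,(8,150,90),(14,255,255));m[:110]=0;m[280:]=0;m[:,:215]=0;m[:,415:]=0
    n,l,st,_=cv2.connectedComponentsWithStats(cv2.morphologyEx(m,cv2.MORPH_OPEN,np.ones((2,2))))
    return im,m,st
E
python3 - <<'E'
from h import *
im,m,st=tube(save="pics/t3.png")
print(st[st[:,4]>30])
h=cv2.cvtColor(cv2.imread("pics/top0.png"),cv2.COLOR_BGR2HSV)
print(h[185,290],h[195,282],h[150,250],h[205,290],h[215,255])
print(manip.observe()["eef_pos"])
E
```

```text
t: 3.55
eef_pos: [0.594, 0.037, 0.101]
ee_rot: [0.724, 0.69, 0.001, 0.0]
wrist_force: [-0.1, 2.1, 5.0]
grip_width: 0.0004
finger_force: 2.9
t: 3.75
eef_pos: [0.5914, 0.0356, 0.1161]
ee_rot: [0.724, 0.69, -0.002, -0.001]
wrist_force: [0.5, -0.1, -0.1]
grip_width: 0.0005
finger_force: 0.0
[[     0      0    640    480 307200]]
[ 16 160  89] [ 15 157  81] [ 19 136  90] [ 15 166  60] [ 19 134  97]
[0.59271615 0.03555176 0.11787509]
```

View pics/t3.png

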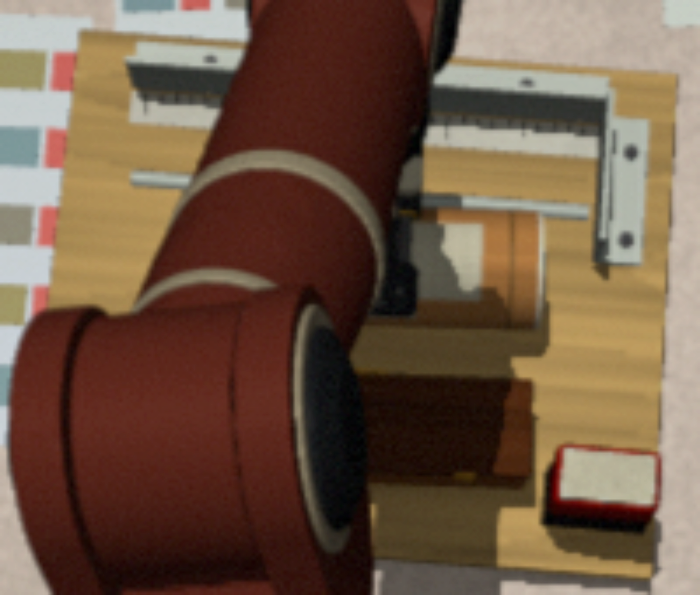

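Stroke 1 worked: the tube moved about 24 mm without turning, and its right end silhouette is now at rows 211–328 in the crop. Stroke 2.

```bash
python3 -m crank '[{"tx":-0.35,"ty":0,"tz":0,"ax":0,"ay":0,"az":0,"jaw":1},{"tx":-0.3,"ty":0,"tz":0,"ax":0,"ay":0,"az":0,"jaw":1},{"tx":0,"ty":0,"tz":-0.2,"ax":0,"ay":0,"az":0,"jaw":1},{"tx":0,"ty":0,"tz":-0.15,"ax":0,"ay":0,"az":0,"jaw":1},{"tx":0,"ty":0,"tz":-0.05,"ax":0,"ay":0,"az":0,"jaw":1}]'
python3 -m crank '[{"tx":0.1,"ty":0,"tz":0,"ax":0,"ay":0,"az":0,"jaw":1},{"tx":0.15,"ty":-0.005,"tz":0,"ax":0,"ay":0,"az":0,"jaw":1},{"tx":0.15,"ty":-0.005,"tz":0,"ax":0,"ay":0,"az":0,"jaw":1},{"tx":0.15,"ty":-0.005,"tz":0,"ax":0,"ay":0,"az":0,"jaw":1},{"tx":0.15,"ty":-0.005,"tz":0,"ax":0,"ay":0,"az":0,"jaw":1}]'
python3 -m crank '[{"tx":0.15,"ty":-0.005,"tz":0,"ax":0,"ay":0,"az":0,"jaw":1},{"tx":0.15,"ty":-0.005,"tz":0,"ax":0,"ay":0,"az":0,"jaw":1},{"tx":0.15,"ty":0,"tz":0,"ax":0,"ay":0,"az":0,"jaw":1},{"tx":0.1,"ty":0,"tz":0,"ax":0,"ay":0,"az":0,"jaw":1},{"tx":0,"ty":0,"tz":0,"ax":0,"ay":0,"az":0,"jaw":1}]'
python3 -m crank '[{"tx":0,"ty":0,"tz":0.2,"ax":0,"ay":0,"az":0,"jaw":1},{"tx":0,"ty":0,"tz":0.2,"ax":0,"ay":0,"az":0,"jaw":1}]'
```

```text
t: 4.3
eef_pos: [0.5686, 0.0362, 0.1015]
ee_rot: [0.724, 0.69, 0.001, 0.001]
wrist_force: [-0.2, -0.1, 16.2]
grip_width: 0.0009
finger_force: 7.8
t: 4.8
eef_pos: [0.5978, 0.0352, 0.1021]
ee_rot: [0.724, 0.69, 0.002, 0.002]
wrist_force: [0.0, 0.8, 8.9]
grip_width: 0.0004
finger_force: 3.9
t: 5.3
eef_pos: [0.6181, 0.0346, 0.1007]
ee_rot: [0.724, 0.69, 0.0, 0.001]
wrist_force: [0.8, -0.1, 4.7]
grip_width: 0.0005
finger_force: 2.5
t: 5.5
eef_pos: [0.6154, 0.0356, 0.1161]
ee_rot: [0.724, 0.69, -0.001, -0.001]
wrist_force: [0.3, -0.9, -0.4]
grip_width: 0.0006
finger_force: 0.0
```

```bash
cat >> h.py <<'E'
def edge(cols=(362,364,366)):
    im=manip.read_camera("top");h=cv2.cvtColor(cv2.GaussianBlur(im,(3,3),0),cv2.COLOR_BGR2HSV).astype(int)
    for c in cols:
        print(c,[(v,*h[v,c]) for v in range(145,225,1) if 145<=v<=180 or v>190][::1] if c==cols[0] else '')
E
python3 - <<'E'
from h import *
edge()
print(manip.observe()["eef_pos"])
E
```

```text
362 [(145, np.int64(25), np.int64(28), np.int64(54)), (146, np.int64(30), np.int64(21), np.int64(73)), (147, np.int64(27), np.int64(22), np.int64(106)), (148, np.int64(27), np.int64(22), np.int64(125)), (149, np.int64(27), np.int64(22), np.int64(127)), (150, np.int64(27), np.int64(22), np.int64(127)), (151, np.int64(25), np.int64(22), np.int64(127)), (152, np.int64(22), np.int64(31), np.int64(122)), (153, np.int64(20), np.int64(67), np.int64(111)), (154, np.int64(19), np.int64(111), np.int64(103)), (155, np.int64(19), np.int64(130), np.int64(102)), (156, np.int64(19), np.int64(130), np.int64(104)), (157, np.int64(19), np.int64(129), np.int64(107)), (158, np.int64(19), np.int64(127), np.int64(108)), (159, np.int64(19), np.int64(133), np.int64(102)), (160, np.int64(17), np.int64(147), np.int64(90)), (161, np.int64(16), np.int64(159), np.int64(85)), (162, np.int64(16), np.int64(162), np.int64(88)), (163, np.int64(16), np.int64(163), np.int64(94)), (164, np.int64(15), np.int64(160), np.int64(99)), (165, np.int64(15), np.int64(160), np.int64(102)), (166, np.int64(15), np.int64(158), np.in
[... 1767 characters left out ...]
69)), (212, np.int64(20), np.int64(137), np.int64(67)), (213, np.int64(20), np.int64(133), np.int64(67)), (214, np.int64(20), np.int64(135), np.int64(68)), (215, np.int64(19), np.int64(133), np.int64(69)), (216, np.int64(19), np.int64(133), np.int64(71)), (217, np.int64(18), np.int64(143), np.int64(68)), (218, np.int64(15), np.int64(167), np.int64(58)), (219, np.int64(12), np.int64(195), np.int64(51)), (220, np.int64(12), np.int64(195), np.int64(51)), (221, np.int64(11), np.int64(192), np.int64(53)), (222, np.int64(11), np.int64(198), np.int64(54)), (223, np.int64(11), np.int64(202), np.int64(53)), (224, np.int64(12), np.int64(207), np.int64(53))]
364 
366 
[0.61676507 0.03556518 0.11791246]
```

```bash
cat >> h.py <<'E'
O=np.array([.5707,.0388]);th=-.0825
Xb=np.array([np.cos(th),np.sin(th)]);Yb=np.array([-np.sin(th),np.cos(th)])
def axis(u,v1,v2,z=.0635):
    c,a=ray("top",u,v1);_,b=ray("top",u,v2);d=a+b;p=c+d*(z-c[2])/d[2]
    q=p[:2]-O;return p[:2].round(4),(q@Xb).round(4),(q@Yb).round(4)
E
python3 - <<'E'
from h import *
print(axis(362,160.1,194.1),axis(366,110-.36+247/3.5,110-.36+364/3.5))
E
```

```text
(array([ 0.5982, -0.0615]), np.float64(0.0357), np.float64(-0.0977)) (array([ 0.5525, -0.0694]), np.float64(-0.0092), np.float64(-0.1093))
```

```bash
python3 -m crank '[{"tx":-0.3,"ty":0.25,"tz":0,"ax":0,"ay":0,"az":0,"jaw":1},{"tx":-0.25,"ty":0,"tz":0,"ax":0,"ay":0,"az":0,"jaw":1},{"tx":0,"ty":0,"tz":-0.2,"ax":0,"ay":0,"az":0,"jaw":1},{"tx":0,"ty":0,"tz":-0.1,"ax":0,"ay":0,"az":0,"jaw":1},{"tx":0,"ty":0,"tz":-0.05,"ax":0,"ay":0,"az":0,"jaw":1}]'
python3 -m crank '[{"tx":0,"ty":0,"tz":-0.03,"ax":0,"ay":0,"az":0,"jaw":1},{"tx":0,"ty":0,"tz":-0.02,"ax":0,"ay":0,"az":0,"jaw":1},{"tx":0.1,"ty":-0.005,"tz":0,"ax":0,"ay":0,"az":0,"jaw":1},{"tx":0.1,"ty":-0.005,"tz":0,"ax":0,"ay":0,"az":0,"jaw":1},{"tx":0.1,"ty":-0.005,"tz":0,"ax":0,"ay":0,"az":0,"jaw":1}]'
python3 -m crank '[{"tx":0.1,"ty":-0.005,"tz":0,"ax":0,"ay":0,"az":0,"jaw":1},{"tx":0.1,"ty":-0.005,"tz":0,"ax":0,"ay":0,"az":0,"jaw":1},{"tx":0.1,"ty":-0.005,"tz":0,"ax":0,"ay":0,"az":0,"jaw":1},{"tx":0.1,"ty":0,"tz":0,"ax":0,"ay":0,"az":0,"jaw":1},{"tx":0,"ty":0,"tz":0,"ax":0,"ay":0,"az":0,"jaw":1}]'
```

```text
t: 6.05
eef_pos: [0.5949, 0.0448, 0.1021]
ee_rot: [0.724, 0.69, -0.0, -0.0]
wrist_force: [-0.9, 1.1, 8.2]
grip_width: 0.0008
finger_force: 4.4
t: 6.55
eef_pos: [0.6091, 0.0443, 0.1022]
ee_rot: [0.724, 0.69, 0.002, 0.001]
wrist_force: [-0.1, 0.2, 6.5]
grip_width: 0.0007
finger_force: 3.3
t: 7.05
eef_pos: [0.6249, 0.0438, 0.1018]
ee_rot: [0.724, 0.69, 0.001, 0.001]
wrist_force: [-0.2, 0.7, 6.2]
grip_width: 0.0004
finger_force: 3.3
```

```bash
python3 -m crank '[{"tx":0,"ty":0,"tz":0.1,"ax":0,"ay":0,"az":0,"jaw":1},{"tx":0,"ty":0,"tz":0.1,"ax":0,"ay":0,"az":0,"jaw":1},{"tx":0,"ty":0,"tz":0,"ax":0,"ay":0,"az":0,"jaw":1}]'
cat >> h.py <<'E'
def right(c=362):
    im=manip.read_camera("top");h=cv2.cvtColor(cv2.GaussianBlur(im,(3,3),0),cv2.COLOR_BGR2HSV).astype(float)
    k=(h[:,c,0]<17.4)&(h[:,c,1]>140);k[:120]=0;k[215:]=0
    r=np.where(k)[0];print("edges",r.min()-.5,r.max()+.5,len(r),axis(c,r.min()-.5,r.max()+.5))
E
python3 - <<'E'
from h import *
right()
print(manip.observe()["eef_pos"])
E
```

```text
t: 7.35
eef_pos: [0.623, 0.0437, 0.1088]
ee_rot: [0.724, 0.69, -0.0, 0.0]
wrist_force: [-0.0, -0.2, 0.6]
grip_width: 0.0002
finger_force: 0.0
edges 156.5 190.5 34 (array([ 0.6066, -0.0617]), np.float64(0.044), np.float64(-0.0972))
[0.62277271 0.0438482  0.1085882 ]
```

```bash
python3 -c "
from h import *
cv2.imwrite('pics/s4.png',cv2.resize(manip.read_camera('side')[180:280,295:445],None,fx=5,fy=5,interpolation=cv2.INTER_CUBIC))"
```

```text
(no output)
```

View pics/s4.png

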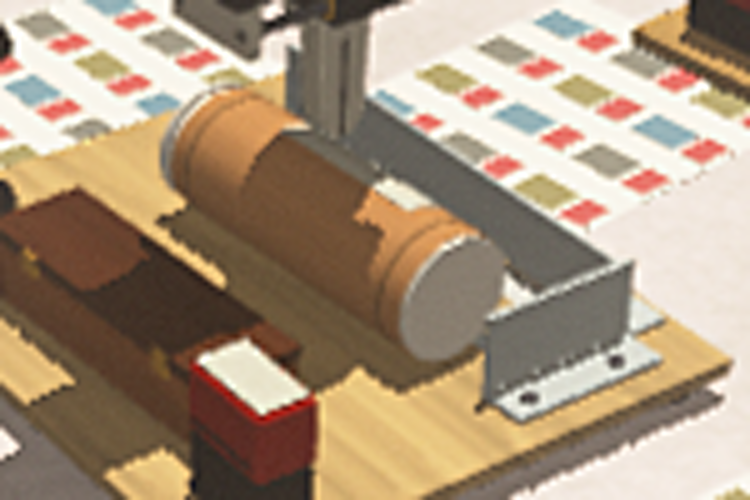

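The view shows the tube touching the bead and now practically parallel to the fence: the foot disc is at (452,298) and the silhouettes follow the fence's slope. Now the bead stroke, starting at the tube's middle with a light touch.

```bash
python3 -m crank '[{"tx":-0.3,"ty":-0.23,"tz":0,"ax":0,"ay":0,"az":0,"jaw":1},{"tx":-0.27,"ty":-0.2,"tz":0,"ax":0,"ay":0,"az":0,"jaw":1},{"tx":0,"ty":0,"tz":-0.1,"ax":0,"ay":0,"az":0,"jaw":1},{"tx":0,"ty":0,"tz":-0.05,"ax":0,"ay":0,"az":0,"jaw":1},{"tx":0,"ty":0,"tz":0,"ax":0,"ay":0,"az":0,"jaw":1}]'
python3 -m crank '[{"tx":0,"ty":0,"tz":-0.02,"ax":0,"ay":0,"az":0,"jaw":1},{"tx":0,"ty":0,"tz":0,"ax":0,"ay":0,"az":0,"jaw":1}]'
```

```text
t: 7.95
eef_pos: [0.6007, 0.0273, 0.1024]
ee_rot: [0.723, 0.69, 0.0, 0.0]
wrist_force: [-0.6, 0.5, 0.3]
grip_width: 0.0005
finger_force: 0.0
t: 8.15
eef_pos: [0.6009, 0.0274, 0.1022]
ee_rot: [0.723, 0.69, 0.001, 0.0]
wrist_force: [-0.1, -0.5, 2.0]
grip_width: 0.0005
finger_force: 1.4
```

```bash
python3 -m crank '[{"tx":0,"ty":0,"tz":-0.015,"ax":0,"ay":0,"az":0,"jaw":1},{"tx":0,"ty":0,"tz":0,"ax":0,"ay":0,"az":0,"jaw":1}]'
python3 -m crank '[{"tx":0.1,"ty":-0.008,"tz":0,"ax":0,"ay":0,"az":0,"jaw":1}]'
python3 -m crank '[{"tx":0.1,"ty":-0.008,"tz":0.005,"ax":0,"ay":0,"az":0,"jaw":1}]'
```

```text
t: 8.35
eef_pos: [0.6011, 0.0274, 0.1021]
ee_rot: [0.723, 0.69, 0.001, 0.001]
wrist_force: [-0.3, 0.8, 4.6]
grip_width: 0.0005
finger_force: 2.5
t: 8.45
eef_pos: [0.6047, 0.0273, 0.1022]
ee_rot: [0.724, 0.69, 0.001, 0.0]
wrist_force: [1.2, 0.8, 4.2]
grip_width: 0.0004
finger_force: 2.5
t: 8.55
eef_pos: [0.609, 0.0271, 0.1022]
ee_rot: [0.723, 0.69, 0.001, 0.0]
wrist_force: [-0.6, 0.5, 4.3]
grip_width: 0.0006
finger_force: 2.3
```

```bash
python3 -m crank '[{"tx":0.1,"ty":-0.008,"tz":0.005,"ax":0,"ay":0,"az":0,"jaw":1}]' | grep -E 'eef|wrist'
python3 -m crank '[{"tx":0.1,"ty":-0.008,"tz":0.005,"ax":0,"ay":0,"az":0,"jaw":1}]' | grep -E 'eef|wrist'
```

```text
eef_pos: [0.6129, 0.027, 0.1022]
wrist_force: [0.0, 1.6, 5.4]
eef_pos: [0.6165, 0.0269, 0.1023]
wrist_force: [-1.3, 2.8, 7.5]
```

```bash
python3 -c "
from h import *
right()"
```

```text
edges 154.5 187.5 33 (array([ 0.6124, -0.0618]), np.float64(0.0498), np.float64(-0.0968))
```

```bash
python3 -m crank '[{"tx":0.1,"ty":-0.008,"tz":0.02,"ax":0,"ay":0,"az":0,"jaw":1}]' | grep -E 'eef|wrist'
```

```text
eef_pos: [0.6197, 0.0269, 0.1027]
wrist_force: [-1.4, 2.7, 4.0]
```

```bash
python3 -m crank '[{"tx":0.1,"ty":-0.008,"tz":0.01,"ax":0,"ay":0,"az":0,"jaw":1}]' | grep -E 'eef|wrist'
```

```text
eef_pos: [0.624, 0.0268, 0.103]
wrist_force: [-0.5, 3.3, 3.9]
```

```bash
python3 -m crank '[{"tx":0.1,"ty":-0.008,"tz":0.01,"ax":0,"ay":0,"az":0,"jaw":1}]' | grep -E 'eef|wrist'
```

```text
eef_pos: [0.6282, 0.0254, 0.1032]
wrist_force: [-0.4, 2.4, 2.5]
```

```bash
python3 -m crank '[{"tx":0.1,"ty":-0.008,"tz":-0.01,"ax":0,"ay":0,"az":0,"jaw":1}]' | grep -E 'eef|wrist'; python3 -c "
from h import *
right()
cv2.imwrite('pics/s5.png',cv2.resize(manip.read_camera('side')[180:280,295:445],None,fx=5,fy=5,interpolation=cv2.INTER_CUBIC))"
```

```text
eef_pos: [0.6325, 0.0248, 0.1031]
wrist_force: [-1.0, 4.0, 6.4]
edges 151.5 184.5 33 (array([ 0.6194, -0.0619]), np.float64(0.0568), np.float64(-0.0964))
```

View pics/s5.png

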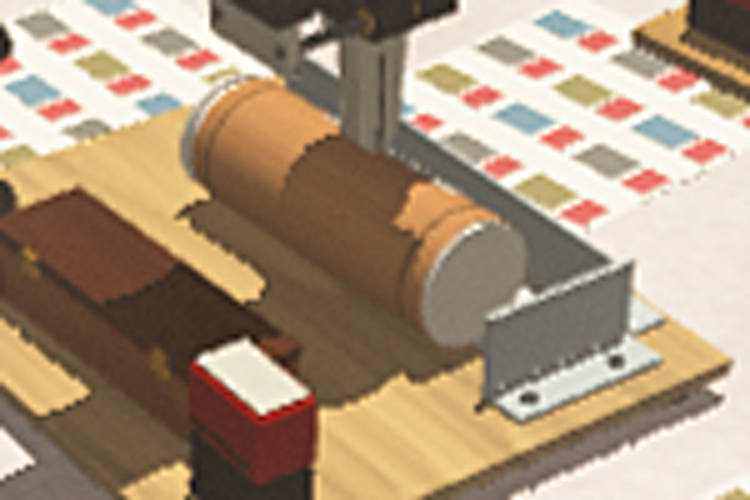

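The view shows the right end (foot disc at (473,283)) climbing the bead, with the left end still behind it. I'll roll it back down under the hand, then bring the left end up to the bead before crossing squarely.

```bash
python3 -m crank '[{"tx":-0.1,"ty":0.003,"tz":0,"ax":0,"ay":0,"az":0,"jaw":1},{"tx":-0.1,"ty":0.003,"tz":-0.005,"ax":0,"ay":0,"az":0,"jaw":1},{"tx":-0.1,"ty":0.003,"tz":-0.005,"ax":0,"ay":0,"az":0,"jaw":1}]'|grep -E 'eef|wrist'
python3 -m crank '[{"tx":-0.1,"ty":0.003,"tz":-0.005,"ax":0,"ay":0,"az":0,"jaw":1},{"tx":0,"ty":0,"tz":-0.005,"ax":0,"ay":0,"az":0,"jaw":1},{"tx":0,"ty":0,"tz":0,"ax":0,"ay":0,"az":0,"jaw":1}]'|grep -E 'eef|wrist'
python3 -m crank '[{"tx":0,"ty":0,"tz":0.1,"ax":0,"ay":0,"az":0,"jaw":1},{"tx":0,"ty":0,"tz":0.1,"ax":0,"ay":0,"az":0,"jaw":1},{"tx":0,"ty":0,"tz":0,"ax":0,"ay":0,"az":0,"jaw":1}]'|grep -E 'eef|wrist'
python3 -c "
from h import *
right()
im=manip.read_camera('top')
cv2.imwrite('pics/t6.png',cv2.convertScaleAbs(cv2.resize(im[110:280,215:415],None,fx=3.5,fy=3.5),alpha=1.5))"
```

```text
eef_pos: [0.6195, 0.0245, 0.1026]
wrist_force: [0.2, 2.6, 4.5]
eef_pos: [0.6158, 0.0243, 0.1022]
wrist_force: [-1.0, 1.7, 4.0]
eef_pos: [0.6164, 0.0236, 0.1105]
wrist_force: [0.4, 0.4, 0.2]
edges 155.5 189.5 34 (array([ 0.6089, -0.0617]), np.float64(0.0464), np.float64(-0.097))
```

View pics/t6.png

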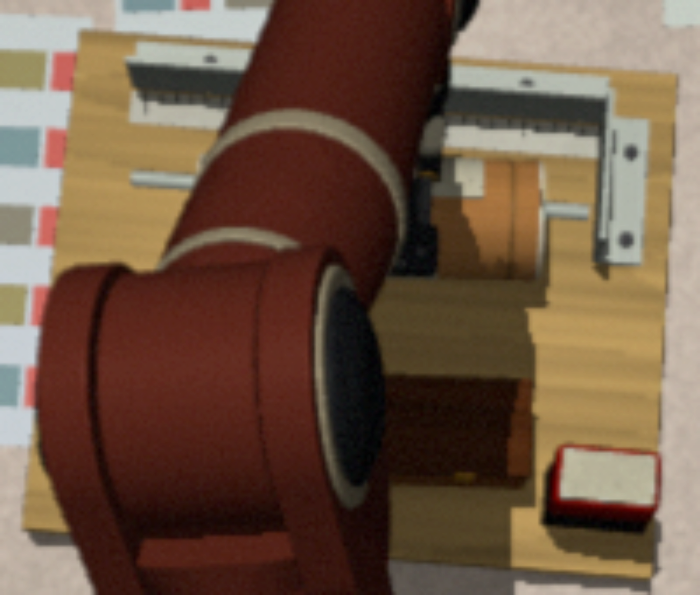

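```bash
python3 -m crank '[{"tx":-0.05,"ty":0.75,"tz":0.05,"ax":0,"ay":0,"az":0,"jaw":1},{"tx":-0.05,"ty":0.75,"tz":-0.05,"ax":0,"ay":0,"az":0,"jaw":1},{"tx":0,"ty":0,"tz":-0.1,"ax":0,"ay":0,"az":0,"jaw":1},{"tx":0,"ty":0,"tz":-0.08,"ax":0,"ay":0,"az":0,"jaw":1},{"tx":0,"ty":0,"tz":-0.02,"ax":0,"ay":0,"az":0,"jaw":1}]'|grep -E 'eef|wrist'
python3 -m crank '[{"tx":0,"ty":0,"tz":-0.01,"ax":0,"ay":0,"az":0,"jaw":1},{"tx":0,"ty":0,"tz":0,"ax":0,"ay":0,"az":0,"jaw":1}]'|grep -E 'eef|wrist'
for i in 1; do python3 -m crank '[{"tx":0.1,"ty":-0.006,"tz":0,"ax":0,"ay":0,"az":0,"jaw":1}]'|grep -E 'eef|wrist'; done
python3 -m crank '[{"tx":0.1,"ty":-0.006,"tz":0,"ax":0,"ay":0,"az":0,"jaw":1}]'|grep -E 'eef|wrist'
```

```text
eef_pos: [0.6124, 0.0841, 0.1023]
wrist_force: [-0.7, 2.2, 3.0]
eef_pos: [0.6125, 0.0838, 0.1022]
wrist_force: [0.4, 1.1, 2.1]
eef_pos: [0.6161, 0.0837, 0.1023]
wrist_force: [-0.1, 1.0, 3.1]
eef_pos: [0.6206, 0.0837, 0.1022]
wrist_force: [-0.3, 2.0, 4.5]
```

```bash
python3 -m crank '[{"tx":0.1,"ty":-0.006,"tz":0,"ax":0,"ay":0,"az":0,"jaw":1}]'|grep -E 'eef|wrist'
python3 -m crank '[{"tx":0.1,"ty":-0.006,"tz":0,"ax":0,"ay":0,"az":0,"jaw":1}]'|grep -E 'eef|wrist'; python3 -c "
from h import *
right()"
```

```text
eef_pos: [0.6248, 0.0838, 0.1023]
wrist_force: [0.2, 1.0, 4.5]
eef_pos: [0.6289, 0.0839, 0.1023]
wrist_force: [-0.3, 1.8, 4.5]
edges 152.5 185.5 33 (array([ 0.6171, -0.0619]), np.float64(0.0545), np.float64(-0.0965))
```

```bash
python3 -m crank '[{"tx":-0.1,"ty":0.006,"tz":0,"ax":0,"ay":0,"az":0,"jaw":1},{"tx":-0.1,"ty":0.006,"tz":0,"ax":0,"ay":0,"az":0,"jaw":1},{"tx":0,"ty":0,"tz":0,"ax":0,"ay":0,"az":0,"jaw":1}]'|grep -E 'eef|wrist'
python3 -m crank '[{"tx":0,"ty":0,"tz":0.1,"ax":0,"ay":0,"az":0,"jaw":1},{"tx":0,"ty":0,"tz":0.1,"ax":0,"ay":0,"az":0,"jaw":1},{"tx":-0.3,"ty":-0.65,"tz":0,"ax":0,"ay":0,"az":0,"jaw":1},{"tx":-0.28,"ty":-0.6,"tz":0,"ax":0,"ay":0,"az":0,"jaw":1},{"tx":0,"ty":0,"tz":0,"ax":0,"ay":0,"az":0,"jaw":1}]'|grep -E 'eef|wrist'
python3 -c "
from h import *
right()"
python3 -m crank '[{"tx":0,"ty":0,"tz":-0.1,"ax":0,"ay":0,"az":0,"jaw":1},{"tx":0,"ty":0,"tz":-0.07,"ax":0,"ay":0,"az":0,"jaw":1},{"tx":0,"ty":0,"tz":-0.02,"ax":0,"ay":0,"az":0,"jaw":1},{"tx":0,"ty":0,"tz":-0.01,"ax":0,"ay":0,"az":0,"jaw":1},{"tx":0,"ty":0,"tz":0,"ax":0,"ay":0,"az":0,"jaw":1}]'|grep -E 'eef|wrist'
```

```text
eef_pos: [0.6197, 0.0837, 0.1022]
wrist_force: [-0.4, 0.5, 5.6]
eef_pos: [0.595, 0.0283, 0.1099]
wrist_force: [0.4, -0.2, 0.6]
edges 157.5 191.5 34 (array([ 0.6042, -0.0616]), np.float64(0.0417), np.float64(-0.0973))
eef_pos: [0.5973, 0.0357, 0.102]
wrist_force: [-0.4, 1.8, 1.8]
```

```bash
python3 -m crank '[{"tx":0.1,"ty":-0.006,"tz":-0.01,"ax":0,"ay":0,"az":0,"jaw":1},{"tx":0.1,"ty":-0.006,"tz":0,"ax":0,"ay":0,"az":0,"jaw":1},{"tx":0.05,"ty":-0.006,"tz":0,"ax":0,"ay":0,"az":0,"jaw":1},{"tx":0,"ty":0,"tz":0,"ax":0,"ay":0,"az":0,"jaw":1},{"tx":0,"ty":0,"tz":0,"ax":0,"ay":0,"az":0,"jaw":1}]'|grep -E 'eef|wrist'
python3 -m crank '[{"tx":0,"ty":0,"tz":0.05,"ax":0,"ay":0,"az":0,"jaw":1},{"tx":0,"ty":0,"tz":0.1,"ax":0,"ay":0,"az":0,"jaw":1},{"tx":-0.2,"ty":0,"tz":0.05,"ax":0,"ay":0,"az":0,"jaw":1},{"tx":-0.1,"ty":0,"tz":0,"ax":0,"ay":0,"az":0,"jaw":1},{"tx":0,"ty":0,"tz":0,"ax":0,"ay":0,"az":0,"jaw":1}]'|grep -E 'eef|wrist'
python3 -c "
from h import *
right()"
```

```text
eef_pos: [0.608, 0.0352, 0.1022]
wrist_force: [0.0, 3.9, 5.7]
eef_pos: [0.5936, 0.0332, 0.1093]
wrist_force: [0.8, -0.3, 0.5]
edges 155.5 189.5 34 (array([ 0.6089, -0.0617]), np.float64(0.0464), np.float64(-0.097))
```

```bash
python3 -m crank '[{"tx":0,"ty":0,"tz":-0.1,"ax":0,"ay":0,"az":0,"jaw":1},{"tx":0,"ty":0,"tz":-0.07,"ax":0,"ay":0,"az":0,"jaw":1},{"tx":0,"ty":0,"tz":-0.02,"ax":0,"ay":0,"az":0,"jaw":1},{"tx":0,"ty":0,"tz":-0.005,"ax":0,"ay":0,"az":0,"jaw":1},{"tx":0,"ty":0,"tz":0,"ax":0,"ay":0,"az":0,"jaw":1}]'|grep -E 'eef|wrist'
python3 -m crank '[{"tx":0.1,"ty":-0.003,"tz":0,"ax":0,"ay":0,"az":0,"jaw":1},{"tx":0.1,"ty":-0.003,"tz":0,"ax":0,"ay":0,"az":0,"jaw":1}]'|grep -E 'eef|wrist'
```

```text
eef_pos: [0.5949, 0.0335, 0.1015]
wrist_force: [0.6, 0.1, 0.2]
eef_pos: [0.6034, 0.0333, 0.1019]
wrist_force: [-0.4, -0.8, 1.3]
```

```bash
python3 -m crank '[{"tx":0,"ty":0,"tz":-0.015,"ax":0,"ay":0,"az":0,"jaw":1},{"tx":0,"ty":0,"tz":0,"ax":0,"ay":0,"az":0,"jaw":1}]'|grep -E 'eef|wrist'
python3 -c "
from h import *
right()"
```

```text
eef_pos: [0.6039, 0.0333, 0.1019]
wrist_force: [0.2, -0.2, 4.2]
edges 154.5 188.5 34 (array([ 0.6112, -0.0618]), np.float64(0.0487), np.float64(-0.0969))
```

```bash
python3 -m crank '[{"tx":0.1,"ty":-0.003,"tz":0,"ax":0,"ay":0,"az":0,"jaw":1}]'|grep -E 'eef|wrist'
python3 -m crank '[{"tx":0.1,"ty":-0.003,"tz":0.005,"ax":0,"ay":0,"az":0,"jaw":1}]'|grep -E 'eef|wrist'
python3 -m crank '[{"tx":0.1,"ty":-0.003,"tz":0.005,"ax":0,"ay":0,"az":0,"jaw":1}]'|grep -E 'eef|wrist'
```

```text
eef_pos: [0.607, 0.0332, 0.102]
wrist_force: [-1.6, 0.6, 8.2]
eef_pos: [0.6113, 0.0334, 0.1025]
wrist_force: [-0.5, 0.9, 9.0]
eef_pos: [0.6156, 0.0336, 0.1029]
wrist_force: [-1.1, 1.4, 9.0]
```

```bash
python3 -m crank '[{"tx":0.1,"ty":-0.003,"tz":0.015,"ax":0,"ay":0,"az":0,"jaw":1}]'|grep -E 'eef|wrist'
python3 -m crank '[{"tx":0.1,"ty":-0.003,"tz":0.01,"ax":0,"ay":0,"az":0,"jaw":1}]'|grep -E 'eef|wrist'
```

```text
eef_pos: [0.6195, 0.0336, 0.1032]
wrist_force: [-0.4, 2.2, 5.5]
eef_pos: [0.6233, 0.0338, 0.1035]
wrist_force: [-0.8, 1.6, 7.9]
```

```bash
python3 -m crank '[{"tx":0.1,"ty":-0.003,"tz":0.015,"ax":0,"ay":0,"az":0,"jaw":1}]'|grep -E 'eef|wrist'
python3 -m crank '[{"tx":0.1,"ty":-0.003,"tz":0.01,"ax":0,"ay":0,"az":0,"jaw":1}]'|grep -E 'eef|wrist'
python3 -c "
from h import *
right()"
```

```text
eef_pos: [0.6269, 0.0335, 0.1041]
wrist_force: [-2.7, 1.3, 7.3]
eef_pos: [0.6311, 0.0332, 0.1046]
wrist_force: [-1.2, 1.3, 7.6]
edges 149.5 182.5 33 (array([ 0.6241, -0.062 ]), np.float64(0.0615), np.float64(-0.0961))
```

```bash
python3 -m crank '[{"tx":0.1,"ty":-0.003,"tz":0.012,"ax":0,"ay":0,"az":0,"jaw":1}]'|grep -E 'eef|wrist'
python3 -m crank '[{"tx":0.1,"ty":-0.003,"tz":0.01,"ax":0,"ay":0,"az":0,"jaw":1}]'|grep -E 'eef|wrist'
```

```text
eef_pos: [0.635, 0.033, 0.105]
wrist_force: [-0.4, 0.9, 6.3]
eef_pos: [0.6392, 0.0326, 0.1053]
wrist_force: [-1.3, -0.3, 4.7]
```

```bash
python3 -m crank '[{"tx":0.1,"ty":-0.005,"tz":0,"ax":0,"ay":0,"az":0,"jaw":1}]'|grep -E 'eef|wrist'
python3 -m crank '[{"tx":0.1,"ty":-0.005,"tz":0,"ax":0,"ay":0,"az":0,"jaw":1}]'|grep -E 'eef|wrist'
python3 -c "
from h import *
right()"
```

```text
eef_pos: [0.6435, 0.0323, 0.1053]
wrist_force: [0.5, -0.4, 4.8]
eef_pos: [0.6476, 0.032, 0.1051]
wrist_force: [-0.6, 0.2, 3.9]
edges 144.5 178.5 34 (array([ 0.6346, -0.0622]), np.float64(0.072), np.float64(-0.0954))
```

```bash
python3 -m crank '[{"tx":0.1,"ty":-0.005,"tz":-0.005,"ax":0,"ay":0,"az":0,"jaw":1}]'|grep -E 'eef|wrist'
python3 -m crank '[{"tx":0.1,"ty":-0.005,"tz":-0.01,"ax":0,"ay":0,"az":0,"jaw":1}]'|grep -E 'eef|wrist'
```

```text
eef_pos: [0.6513, 0.0317, 0.1047]
wrist_force: [1.0, -0.0, 5.1]
eef_pos: [0.6555, 0.0314, 0.1041]
wrist_force: [0.2, -0.2, 3.6]
```

```bash
python3 -m crank '[{"tx":0.1,"ty":-0.007,"tz":-0.02,"ax":0,"ay":0,"az":0,"jaw":1}]'|grep -E 'eef|wrist'
python3 -m crank '[{"tx":0.1,"ty":-0.007,"tz":-0.02,"ax":0,"ay":0,"az":0,"jaw":1}]'|grep -E 'eef|wrist'
python3 -c "
from h import *
right()"
```

```text
eef_pos: [0.6597, 0.031, 0.1032]
wrist_force: [1.0, 0.2, 4.3]
eef_pos: [0.6637, 0.0307, 0.1023]
wrist_force: [0.9, -0.3, 4.7]
edges 141.5 175.5 34 (array([ 0.6417, -0.0624]), np.float64(0.0791), np.float64(-0.095))
```

```bash
python3 -m crank '[{"tx":0.1,"ty":-0.007,"tz":-0.02,"ax":0,"ay":0,"az":0,"jaw":1}]'|grep -E 'eef|wrist'
python3 -m crank '[{"tx":0.1,"ty":-0.007,"tz":-0.02,"ax":0,"ay":0,"az":0,"jaw":1}]'|grep -E 'eef|wrist'
python3 -c "
from h import *
right()"
```

```text
eef_pos: [0.6671, 0.0304, 0.1013]
wrist_force: [1.3, -0.6, 3.2]
eef_pos: [0.6708, 0.0302, 0.1001]
wrist_force: [2.1, -0.2, 2.0]
edges 139.5 174.5 35 (array([ 0.6452, -0.0624]), np.float64(0.0826), np.float64(-0.0948))
```

```bash
python3 -m crank '[{"tx":0,"ty":0,"tz":0.15,"ax":0,"ay":0,"az":0,"jaw":1},{"tx":0,"ty":0,"tz":0.15,"ax":0,"ay":0,"az":0,"jaw":1},{"tx":-0.35,"ty":0.05,"tz":0,"ax":0,"ay":0,"az":0,"jaw":1},{"tx":-0.35,"ty":0,"tz":0,"ax":0,"ay":0,"az":0,"jaw":1},{"tx":0,"ty":0,"tz":0,"ax":0,"ay":0,"az":0,"jaw":1}]'|grep -E 'eef|wrist'
python3 -c "
from h import *
right()
right(345)
im=manip.read_camera('top')
h=cv2.cvtColor(im,cv2.COLOR_BGR2HSV)
for c in (262,270,278,286): print(c,[tuple(int(q) for q in h[v,c]) for v in (125,135,145,155,165,175,185)])"
```

```text
eef_pos: [0.6405, 0.0326, 0.1125]
wrist_force: [0.6, -0.5, -0.4]
edges 137.5 169.5 32 (array([ 0.6535, -0.0626]), np.float64(0.0908), np.float64(-0.0942))
edges 135.5 168.5 33 (array([ 0.6572, -0.0246]), np.float64(0.0914), np.float64(-0.0561))
262 [(41, 16, 127), (30, 8, 33), (22, 42, 116), (19, 133, 111), (8, 180, 44), (7, 134, 55), (3, 176, 55)]
270 [(43, 18, 127), (50, 23, 33), (21, 62, 78), (6, 182, 49), (4, 183, 53), (5, 185, 58), (6, 188, 57)]
278 [(8, 96, 48), (18, 81, 72), (5, 175, 54), (6, 176, 55), (5, 179, 57), (5, 185, 58), (5, 179, 57)]
286 [(4, 168, 53), (21, 64, 95), (6, 176, 55), (5, 182, 56), (6, 187, 56), (6, 188, 57), (5, 188, 57)]
```

The tube is over the bead and the right part is at the fence (board x≈0.091). Next I press the left half up to the fence lightly.

```bash
python3 -m crank '[{"tx":0.25,"ty":0.65,"tz":0,"ax":0,"ay":0,"az":0,"jaw":1},{"tx":0.22,"ty":0.65,"tz":0,"ax":0,"ay":0,"az":0,"jaw":1},{"tx":0,"ty":0,"tz":-0.15,"ax":0,"ay":0,"az":0,"jaw":1},{"tx":0,"ty":0,"tz":-0.09,"ax":0,"ay":0,"az":0,"jaw":1},{"tx":0,"ty":0,"tz":-0.02,"ax":0,"ay":0,"az":0,"jaw":1}]'|grep -E 'eef|wrist'
python3 -m crank '[{"tx":0,"ty":0,"tz":-0.02,"ax":0,"ay":0,"az":0,"jaw":1},{"tx":0,"ty":0,"tz":0,"ax":0,"ay":0,"az":0,"jaw":1}]'|grep -E 'eef|wrist'
```

```text
eef_pos: [0.6621, 0.0841, 0.1023]
wrist_force: [0.7, 3.2, 3.2]
eef_pos: [0.6622, 0.084, 0.1023]
wrist_force: [0.5, 2.4, 4.7]
```

```bash
python3 -m crank '[{"tx":0.1,"ty":-0.008,"tz":0,"ax":0,"ay":0,"az":0,"jaw":1},{"tx":0.1,"ty":-0.008,"tz":0,"ax":0,"ay":0,"az":0,"jaw":1}]'|grep -E 'eef|wrist'
python3 -m crank '[{"tx":0.1,"ty":-0.008,"tz":0,"ax":0,"ay":0,"az":0,"jaw":1},{"tx":0.1,"ty":-0.008,"tz":0,"ax":0,"ay":0,"az":0,"jaw":1}]'|grep -E 'eef|wrist'
python3 -c "
from h import *
right();right(345)"
```

```text
eef_pos: [0.6658, 0.0834, 0.1022]
wrist_force: [-9.6, 2.5, 12.6]
eef_pos: [0.6746, 0.0822, 0.102]
wrist_force: [-1.5, 1.3, 4.4]
edges 137.5 168.5 31 (array([ 0.6547, -0.0626]), np.float64(0.092), np.float64(-0.0942))
edges 135.5 167.5 32 (array([ 0.6584, -0.0246]), np.float64(0.0926), np.float64(-0.056))
```

The fence reaction is −9.6 N as soon as the left half is pushed, so it is against the fence. I now go round to the cap side.

```bash
python3 -m crank '[{"tx":0,"ty":0,"tz":0.3,"ax":0,"ay":0,"az":0,"jaw":1},{"tx":0,"ty":0,"tz":0.4,"ax":0,"ay":0,"az":-0.23,"jaw":1},{"tx":0,"ty":0.75,"tz":0,"ax":0,"ay":0,"az":0,"jaw":1},{"tx":0,"ty":0.85,"tz":0,"ax":0,"ay":0,"az":0,"jaw":1},{"tx":0,"ty":0.75,"tz":0,"ax":0,"ay":0,"az":0,"jaw":1}]'|grep -E 'eef|wrist'
python3 -m crank '[{"tx":0,"ty":0,"tz":0,"ax":0,"ay":0,"az":0,"jaw":1}]'
python3 -c "
from h import *
im=manip.read_camera('side')[160:300,255:445]
cv2.imwrite('pics/s7.png',cv2.convertScaleAbs(cv2.resize(im,None,fx=4,fy=4,interpolation=cv2.INTER_CUBIC),alpha=1.2))"
```

```text
eef_pos: [0.6781, 0.1773, 0.1297]
wrist_force: [0.8, 0.4, -0.3]
t: 19.15
eef_pos: [0.6769, 0.1841, 0.1289]
ee_rot: [0.733, 0.681, 0.001, -0.002]
wrist_force: [0.2, 1.1, 0.1]
grip_width: 0.0009
finger_force: 0.0
```

View pics/s7.png

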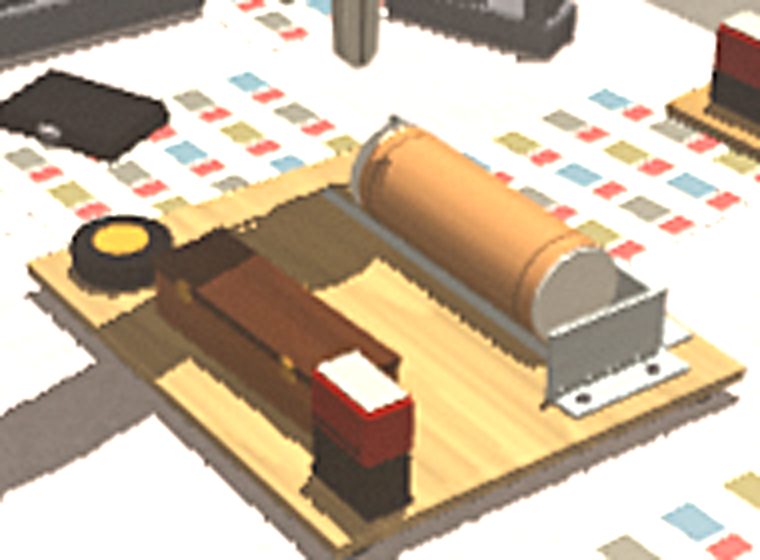

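The last view shows the tube past the bead and parallel to it, lying along the fence. The foot disc is at (575,290), about 30 mm from the end stop, and the hand is clear of the cap. I lower the hand beside the cap and approach.

```bash
python3 -m crank '[{"tx":0,"ty":0,"tz":-0.75,"ax":0,"ay":0,"az":0,"jaw":1},{"tx":0,"ty":0,"tz":-0.75,"ax":0,"ay":0,"az":0,"jaw":1},{"tx":0,"ty":0,"tz":-0.6,"ax":0,"ay":0,"az":0,"jaw":1},{"tx":0,"ty":0,"tz":-0.15,"ax":0,"ay":0,"az":0,"jaw":1},{"tx":0,"ty":0,"tz":0,"ax":0,"ay":0,"az":0,"jaw":1}]'
python3 -m crank '[{"tx":-0.015,"ty":-0.2,"tz":0,"ax":0,"ay":0,"az":0,"jaw":1},{"tx":-0.015,"ty":-0.2,"tz":0,"ax":0,"ay":0,"az":0,"jaw":1},{"tx":-0.015,"ty":-0.2,"tz":0,"ax":0,"ay":0,"az":0,"jaw":1}]'|grep -E 'eef|wrist'
```

```text
t: 19.7
eef_pos: [0.6775, 0.1747, 0.0386]
ee_rot: [0.736, 0.677, -0.001, 0.0]
wrist_force: [-1.0, -0.1, -0.2]
grip_width: 0.0006
finger_force: 0.0
eef_pos: [0.6768, 0.1514, 0.0409]
wrist_force: [0.7, 0.1, -0.1]
```

```bash
python3 -m crank '[{"tx":-0.05,"ty":-0.1,"tz":-0.02,"ax":0,"ay":0,"az":0,"jaw":1},{"tx":-0.05,"ty":-0.1,"tz":-0.02,"ax":0,"ay":0,"az":0,"jaw":1}]'|grep -E 'eef|wrist'
python3 -m crank '[{"tx":-0.008,"ty":-0.1,"tz":0,"ax":0,"ay":0,"az":0,"jaw":1},{"tx":-0.008,"ty":-0.1,"tz":0,"ax":0,"ay":0,"az":0,"jaw":1}]'|grep -E 'eef|wrist'
```

```text
eef_pos: [0.672, 0.1443, 0.0382]
wrist_force: [0.6, 2.0, 1.5]
eef_pos: [0.6713, 0.139, 0.0381]
wrist_force: [-0.3, 3.5, 2.0]
```

```bash
python3 -m crank '[{"tx":-0.008,"ty":-0.1,"tz":0,"ax":0,"ay":0,"az":0,"jaw":1},{"tx":-0.008,"ty":-0.1,"tz":0,"ax":0,"ay":0,"az":0,"jaw":1},{"tx":-0.008,"ty":-0.1,"tz":0,"ax":0,"ay":0,"az":0,"jaw":1}]'|grep -E 'eef|wrist'
python3 -m crank '[{"tx":-0.008,"ty":-0.1,"tz":0,"ax":0,"ay":0,"az":0,"jaw":1},{"tx":-0.008,"ty":-0.1,"tz":0,"ax":0,"ay":0,"az":0,"jaw":1},{"tx":-0.008,"ty":-0.1,"tz":0,"ax":0,"ay":0,"az":0,"jaw":1}]'|grep -E 'eef|wrist'
```

```text
eef_pos: [0.6706, 0.1255, 0.0381]
wrist_force: [-0.1, 2.8, 2.7]
eef_pos: [0.6693, 0.1128, 0.0378]
wrist_force: [0.7, 3.0, 2.4]
```

```bash
python3 -m crank '[{"tx":-0.006,"ty":-0.075,"tz":0,"ax":0,"ay":0,"az":0,"jaw":1},{"tx":-0.006,"ty":-0.075,"tz":0,"ax":0,"ay":0,"az":0,"jaw":1}]'|grep -E 'eef|wrist'
python3 -m crank '[{"tx":-0.004,"ty":-0.05,"tz":0,"ax":0,"ay":0,"az":0,"jaw":1},{"tx":-0.004,"ty":-0.05,"tz":0,"ax":0,"ay":0,"az":0,"jaw":1}]'|grep -E 'eef|wrist'
```

```text
eef_pos: [0.6688, 0.1069, 0.0378]
wrist_force: [-0.0, 3.0, 2.6]
eef_pos: [0.6687, 0.105, 0.0378]
wrist_force: [1.4, 7.3, 2.9]
```

```bash
for k in 1; do python3 -m crank '[{"tx":-0.004,"ty":-0.05,"tz":0,"ax":0,"ay":0,"az":0,"jaw":1},{"tx":-0.004,"ty":-0.05,"tz":0,"ax":0,"ay":0,"az":0,"jaw":1}]'|grep -E 'eef|wrist'; done
python3 -m crank '[{"tx":-0.003,"ty":-0.04,"tz":0,"ax":0,"ay":0,"az":0,"jaw":1},{"tx":-0.003,"ty":-0.04,"tz":0,"ax":0,"ay":0,"az":0,"jaw":1}]'|grep -E 'eef|wrist'
```

```text
eef_pos: [0.6684, 0.1022, 0.0378]
wrist_force: [1.1, 6.2, 3.5]
eef_pos: [0.6682, 0.099, 0.0378]
wrist_force: [1.3, 6.6, 3.0]
```

```bash
python3 -m crank '[{"tx":-0.002,"ty":-0.025,"tz":0,"ax":0,"ay":0,"az":0,"jaw":1},{"tx":-0.002,"ty":-0.025,"tz":0,"ax":0,"ay":0,"az":0,"jaw":1}]'|grep -E 'eef|wrist'
python3 -m crank '[{"tx":-0.002,"ty":-0.025,"tz":0,"ax":0,"ay":0,"az":0,"jaw":1},{"tx":-0.002,"ty":-0.025,"tz":0,"ax":0,"ay":0,"az":0,"jaw":1}]'|grep -E 'eef|wrist'
```

```text
eef_pos: [0.668, 0.0968, 0.0378]
wrist_force: [1.3, 7.5, 2.2]
eef_pos: [0.668, 0.0966, 0.0378]
wrist_force: [1.7, 10.1, 2.6]
```

```bash
python3 -m crank '[{"tx":-0.002,"ty":-0.025,"tz":0,"ax":0,"ay":0,"az":0,"jaw":1},{"tx":0,"ty":-0.015,"tz":0,"ax":0,"ay":0,"az":0,"jaw":1},{"tx":0,"ty":0,"tz":0,"ax":0,"ay":0,"az":0,"jaw":1}]'|grep -E 'eef|wrist'
```

```text
eef_pos: [0.668, 0.0966, 0.0379]
wrist_force: [1.0, 10.0, 3.3]
```

```bash
python3 -m crank '[{"tx":0,"ty":-0.04,"tz":0,"ax":0,"ay":0,"az":0,"jaw":1},{"tx":0,"ty":-0.04,"tz":0,"ax":0,"ay":0,"az":0,"jaw":1},{"tx":0,"ty":0,"tz":0,"ax":0,"ay":0,"az":0,"jaw":1}]'|grep -E 'eef|wrist'
```

```text
eef_pos: [0.6682, 0.0967, 0.0379]
wrist_force: [1.7, 13.6, 2.3]
```

```bash
python3 -m crank '[{"tx":0,"ty":-0.06,"tz":0,"ax":0,"ay":0,"az":0,"jaw":1},{"tx":0,"ty":-0.04,"tz":0,"ax":0,"ay":0,"az":0,"jaw":1},{"tx":0,"ty":0,"tz":0,"ax":0,"ay":0,"az":0,"jaw":1}]'|grep -E 'eef|wrist'
python3 -m crank '[{"tx":0,"ty":0.1,"tz":0,"ax":0,"ay":0,"az":0,"jaw":1},{"tx":0.01,"ty":0.3,"tz":0,"ax":0,"ay":0,"az":0,"jaw":1},{"tx":0.05,"ty":0.6,"tz":0,"ax":0,"ay":0,"az":0,"jaw":1},{"tx":0.05,"ty":0.8,"tz":0.3,"ax":0,"ay":0,"az":0,"jaw":1},{"tx":0,"ty":0.8,"tz":0.8,"ax":0,"ay":0,"az":0,"jaw":1}]'|grep -E 'eef|wrist'
python3 -m crank '[{"tx":-0.4,"ty":0.8,"tz":0.8,"ax":0,"ay":0,"az":0,"jaw":1},{"tx":-0.4,"ty":0.8,"tz":0.8,"ax":0,"ay":0,"az":0,"jaw":1},{"tx":-0.4,"ty":0.9,"tz":0,"ax":0,"ay":0,"az":0,"jaw":1},{"tx":-0.4,"ty":0.9,"tz":0,"ax":0,"ay":0,"az":0,"jaw":1},{"tx":-0.4,"ty":0.9,"tz":0,"ax":0,"ay":0,"az":0,"jaw":1}]'|grep -E 'eef|wrist'
python3 -c "
from h import *
for c in (275,300,325,350,370): right(c)
im=manip.read_camera('top');h=cv2.cvtColor(im,cv2.COLOR_BGR2HSV)
# white cap / brown / white foot along row of the axis
for v in (150,155):
  print(v,[(c,int(h[v,c,1]),int(h[v,c,2])) for c in list(range(272,296))])
  print([(c,int(h[v,c,1]),int(h[v,c,2])) for c in range(378,394)])"
```

```text
eef_pos: [0.6683, 0.0968, 0.038]
wrist_force: [2.0, 18.4, 2.4]
eef_pos: [0.669, 0.1837, 0.0777]
wrist_force: [0.8, 0.5, 0.6]
eef_pos: [0.5917, 0.357, 0.1452]
wrist_force: [1.0, 0.4, -0.8]Traceback (most recent call last):
  File "<string>", line 3, in <module>
    for c in (275,300,325,350,370): right(c)
                                    ~~~~~^^^
  File "h.py", line 35, in right
    r=np.where(k)[0];print("edges",r.min()-.5,r.max()+.5,len(r),axis(c,r.min()-.5,r.max()+.5))
                                   ~~~~~^^
    return umr_minimum(a, axis, None, out, keepdims, initial, where)
ValueError: zero-size array to reduction operation minimum which has no identity
```

```bash
python3 -c "
from h import *
for c in (300,312,325,337,350,362,370): right(c)
im=manip.read_camera('top');h=cv2.cvtColor(im,cv2.COLOR_BGR2HSV)
for v in (150,):
  print(v,[(c,int(h[v,c,0]),int(h[v,c,1]),int(h[v,c,2])) for c in list(range(276,302))])
  print([(c,int(h[v,c,0]),int(h[v,c,1]),int(h[v,c,2])) for c in range(376,394)])
print([plane('top',u,150,.0635)[:2]-O for u in (285,386)])"
```

```text
edges 132.5 164.5 32 (array([0.6661, 0.0762]), np.float64(0.092), np.float64(0.0451))
edges 133.5 165.5 32 (array([0.6635, 0.0493]), np.float64(0.0917), np.float64(0.0181))
edges 134.5 166.5 32 (array([0.661 , 0.0201]), np.float64(0.0915), np.float64(-0.0112))
edges 135.5 167.5 32 (array([ 0.6585, -0.0067]), np.float64(0.0913), np.float64(-0.0381))
edges 136.5 168.5 32 (array([ 0.656 , -0.0358]), np.float64(0.0911), np.float64(-0.0673))
edges 137.5 169.5 32 (array([ 0.6535, -0.0626]), np.float64(0.0908), np.float64(-0.0942))
edges 137.5 169.5 32 (array([ 0.6534, -0.0805]), np.float64(0.0922), np.float64(-0.1121))
150 [(276, 19, 131, 115), (277, 20, 133, 115), (278, 19, 127, 116), (279, 20, 129, 111), (280, 20, 126, 111), (281, 19, 129, 111), (282, 19, 129, 111), (283, 19, 132, 110), (284, 19, 129, 109), (285, 19, 127, 108), (286, 19, 132, 108), (287, 19, 126, 107), (288, 19, 129, 107), (289, 19, 131, 103), (290, 19, 131, 103), (291, 19, 136, 101), (292, 19, 125, 102), (293, 20, 81, 113), (294, 22, 44, 128), (295, 15, 89, 123), (296, 15, 146, 115), (297, 15, 165, 111), (298, 15, 159, 114), (299, 15, 157, 114), (300, 15, 156, 106), (301, 16, 156, 88)]
[(376, 15, 157, 125), (377, 15, 157, 125), (378, 15, 158, 124), (379, 16, 154, 109), (380, 15, 150, 109), (381, 15, 158, 121), (382, 15, 155, 125), (383, 15, 157, 125), (384, 15, 159, 125), (385, 15, 159, 125), (386, 15, 153, 123), (387, 17, 88, 131), (388, 28, 30, 120), (389, 50, 14, 109), (390, 48, 17, 76), (391, 45, 18, 115), (392, 49, 16, 128), (393, 43, 14, 127)]
[array([0.09212256, 0.07096587]), array([ 0.09089173, -0.15534629])]
```

The tube is square (axis at board x 0.091–0.092 along its length). The cap shows only its flange (columns 293–295) and the foot is at the stop. The cap push gave a slight sideways reaction, so one light roll against the fence will make sure of contact.

```bash
python3 -m crank '[{"tx":0.16,"ty":-0.9,"tz":0,"ax":0,"ay":0,"az":0,"jaw":1},{"tx":0.16,"ty":-0.9,"tz":0,"ax":0,"ay":0,"az":0,"jaw":1},{"tx":0.16,"ty":-0.9,"tz":0,"ax":0,"ay":0,"az":0,"jaw":1},{"tx":0.16,"ty":-0.9,"tz":0,"ax":0,"ay":0,"az":0,"jaw":1},{"tx":0.16,"ty":-0.9,"tz":0,"ax":0,"ay":0,"az":0,"jaw":1}]'|grep -E 'eef|wrist'
python3 -m crank '[{"tx":0.2,"ty":-0.9,"tz":0,"ax":0,"ay":0,"az":0,"jaw":1},{"tx":0.2,"ty":-0.9,"tz":0,"ax":0,"ay":0,"az":0,"jaw":1},{"tx":0.2,"ty":-0.9,"tz":0,"ax":0,"ay":0,"az":0,"jaw":1},{"tx":0.2,"ty":-0.9,"tz":-0.2,"ax":0,"ay":0,"az":0,"jaw":1},{"tx":0,"ty":-0.3,"tz":-0.3,"ax":0,"ay":0,"az":0,"jaw":1}]'|grep -E 'eef|wrist'
python3 -m crank '[{"tx":0,"ty":0,"tz":-0.2,"ax":0,"ay":0,"az":0,"jaw":1},{"tx":0,"ty":0,"tz":0,"ax":0,"ay":0,"az":0,"jaw":1},{"tx":0,"ty":0,"tz":0,"ax":0,"ay":0,"az":0,"jaw":1}]'|grep -E 'eef|wrist'
```

```text
eef_pos: [0.6244, 0.176, 0.146]
wrist_force: [0.6, 0.3, -0.6]
eef_pos: [0.6572, 0.0146, 0.1267]
wrist_force: [0.3, 0.4, -0.9]
eef_pos: [0.6556, 0.0264, 0.1172]
wrist_force: [0.5, -0.5, -0.3]
```

```bash
python3 -m crank '[{"tx":0,"ty":-0.5,"tz":-0.15,"ax":0,"ay":0,"az":0,"jaw":1},{"tx":0,"ty":-0.4,"tz":-0.15,"ax":0,"ay":0,"az":0,"jaw":1},{"tx":0,"ty":0,"tz":0,"ax":0,"ay":0,"az":0,"jaw":1},{"tx":0,"ty":0,"tz":-0.05,"ax":0,"ay":0,"az":0,"jaw":1},{"tx":0,"ty":0,"tz":0,"ax":0,"ay":0,"az":0,"jaw":1}]'|grep -E 'eef|wrist'
python3 -m crank '[{"tx":0,"ty":0,"tz":-0.03,"ax":0,"ay":0,"az":0,"jaw":1},{"tx":0,"ty":0,"tz":0,"ax":0,"ay":0,"az":0,"jaw":1}]'|grep -E 'eef|wrist'
```

```text
eef_pos: [0.656, -0.0113, 0.1036]
wrist_force: [0.1, -0.5, 0.6]
eef_pos: [0.656, -0.012, 0.1024]
wrist_force: [0.4, 0.2, -0.1]
```

```bash
python3 -m crank '[{"tx":0,"ty":0,"tz":-0.02,"ax":0,"ay":0,"az":0,"jaw":1},{"tx":0,"ty":0,"tz":0,"ax":0,"ay":0,"az":0,"jaw":1}]'|grep -E 'eef|wrist'
python3 -m crank '[{"tx":0.05,"ty":-0.004,"tz":-0.005,"ax":0,"ay":0,"az":0,"jaw":1},{"tx":0,"ty":0,"tz":0,"ax":0,"ay":0,"az":0,"jaw":1}]'|grep -E 'eef|wrist'
```

```text
eef_pos: [0.6564, -0.0123, 0.1023]
wrist_force: [0.3, 1.1, 3.4]
eef_pos: [0.6572, -0.0124, 0.1022]
wrist_force: [-3.0, 2.5, 6.1]
```

```bash
python3 -m crank '[{"tx":0,"ty":0,"tz":0.05,"ax":0,"ay":0,"az":0,"jaw":1},{"tx":0,"ty":0,"tz":0.3,"ax":0,"ay":0,"az":0,"jaw":1},{"tx":0,"ty":0,"tz":0.8,"ax":0,"ay":0,"az":0,"jaw":1},{"tx":0,"ty":0,"tz":0.8,"ax":0,"ay":0,"az":0,"jaw":1},{"tx":0,"ty":0,"tz":0,"ax":0,"ay":0,"az":0,"jaw":1}]'
python3 -c "
from h import *
for c in (345,362,370): right(c)
im=manip.read_camera('top');h=cv2.cvtColor(im,cv2.COLOR_BGR2HSV)
print([(c,int(h[150,c,0]),int(h[150,c,1])) for c in range(383,392)])
print(manip.finish_job())"
```

```text
t: 27.45
eef_pos: [0.6615, -0.0144, 0.1855]
ee_rot: [0.736, 0.677, 0.004, 0.004]
wrist_force: [0.7, -0.2, -0.4]
grip_width: 0.0003
finger_force: 0.0
edges 119.5 178.5 46 (array([ 0.664 , -0.0247]), np.float64(0.0982), np.float64(-0.0556))
edges 136.5 169.5 33 (array([ 0.6546, -0.0626]), np.float64(0.092), np.float64(-0.0942))
edges 137.5 169.5 32 (array([ 0.6534, -0.0805]), np.float64(0.0922), np.float64(-0.1121))
[(383, 15, 159), (384, 15, 161), (385, 15, 161), (386, 15, 155), (387, 16, 89), (388, 28, 29), (389, 40, 15), (390, 45, 14), (391, 47, 16)]
the job is handed in; nothing more can be done
None
```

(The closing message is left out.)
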